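# Put the microphone on air

### The job

Put the microphone on air using the closed fingertips only. First tip the rocker of the power block fully over to on by pressing down its raised wing; then press the round button of the mixer fully down so that it stays latched, leaving the square key next to it alone; last press the wide bar of the talk station fully down and finish while still holding it down. Pick nothing up, do not shift the talk station, and leave the plant, the mug and the figurine where they stand.

Things in the scene. Friction and masses are not known exactly. Their poses are not given: they have to be found in the camera images.
- power_block: Black power block fixed to the desk, 70 (its x) x 150 (its y) x 42 mm high, two round sockets and one grey rocker on top. Origin: centre of its underside; z up; yaw within about 26 degrees. The rocker's pivot is at x 0, y +50 mm, z 54 mm of this frame and its pivot axis runs along the block's y.
- rocker (a joint): Tilt of the grey V-shaped rocker (rad): 0 = off, 0.36 = on; starts within 0.04 of off, stays where left. Two wings, each 24 mm long, 30 mm wide. Off: the wing far from the robot (block +x) slopes up, its end about 8 mm above the pivot. On: that wing lies level at a firm stop, top 54 mm above the desk, the other raised. Pressing the raised wing near its outer end takes about 3 N.
- rocker_press (a point): Point on top of the rocker's wing towards the block's +x, in the middle of its width and 18 mm from the pivot: where to press. About 60 mm above the desk when off, 54 mm when on.
- mixer: Dark mixer box fixed to the desk, 100 (its x) x 150 (its y) x 40 mm high, with a white round button, a white square key and three small fixed aluminium knobs 11 mm high in a row along its far (+x) side. Origin: centre of its underside; z up; yaw within about 26 degrees.
- latch (a joint): Downward travel (m) of the round button: 0 = up, 0.007 = fully down at a firm stop. Has no spring: it moves down against about 4 N and stays where it is pushed. Starts within 0.0008 of up.
- latch_top (a point): Centre of the top of the round button, 30 mm diameter, at x -20, y +30 mm of the mixer; its top stands 12 mm above the box (52 mm above the desk) when up, 5 mm above the box when down.
- square (a joint): Downward travel (m) of the square key, 0 = up, 0.007 = down; a light spring (about 2 N at first) returns it. To be left alone.
- square_top (a point): Centre of the top of the square key, 26 x 26 mm, at x -20, y -30 mm of the mixer, 60 mm from the round button; its top is 52 mm above the desk.
- talk_station: Loose black talk station standing on rubber feet, 90 (its x) x 110 (its y) x 36 mm high, about 0.6 kg, with one wide white bar on top. Origin: centre of its underside; z up; yaw within about 26 degrees.
- talk (a joint): Downward travel (m) of the wide bar: 0 = up, 0.006 = fully down at a firm stop. A spring pushes it up: about 2 N at first, 6 N fully down; it comes up again when let go.
- talk_top (a point): Centre of the top of the wide bar, 24 (station's x) x 70 (station's y) mm, at x -10, y 0 mm of the station; its top is 48 mm above the desk when up, 42 mm when down.
- succulent: Small succulent in a round white pot, 54 mm across, 80 mm high, loose; origin at the centre of its underside. Leave it alone.
- mug: White mug, 76 mm across plus handle, 90 mm high, loose; origin at the centre of its underside. Leave it alone.
- figurine: Small dark figurine like a game pawn, 36 mm across, 62 mm high, loose; origin at the centre of its underside. Leave it alone.
Mind the look-alikes: they are no part of the job. Leave any blue or purple look-alike of the power_block alone.

How it is judged:
By the outcome, as a careful person would: the job done as asked, in the order asked, and still so for the second after the job is handed in, while the arm keeps its last pose, push and grip.
It also fails if it takes over 50 s, if anything falls off the work surface, if the arm or the gripper's body presses on something with over 40 N, if the wrist force passes 120 N, or if a joint passes its speed limit or range.

### The arm

A 7-joint arm with a two-finger parallel gripper is mounted at the origin on the work surface. World frame = base frame: x ahead of the robot, y to its left, z up, the work surface at z = 0. Lengths are in mm, angles in rad, forces in N, time in s.
With the tool pointing down it reaches from about 400 to 925 mm from the base axis. Payload 4.1 kg.
Tool frame: the origin (TCP) lies at the very end of the fingers, on their centre line; the grasp point (between the pads) lies 19 mm behind it (bot.tcp_to_grasp is the distance from the TCP to the grasp point, in mm); z points along the fingers, y is the line along which they close (so a half turn about z gives the same grasp; the last joint's range is limited). The gripper opens to 85 mm and grips with 20 to 120 N. Pads are 22 mm wide; open, the fingers measure 114 mm over their backs; the gripper's body (76 mm by 85 mm) begins 54 mm behind the grasp point. The pads swing forward as they close: fully open they stand 13 mm farther back than shut.
Start: joints at [1.079, 0.398, 0.045, 1.537, -0.019, 1.207, -0.051], TCP at [248.844, -600.517, 231.347] pointing down, gripper open.
Joint ranges: [-2.82, 2.82], [-0.49, 2.23], [-1.37, 1.46], [0, 2.46], [-1.36, 4.5], [0.23, 2], [-2.94, 2.94]. Speed limits (rad/s): [2.57, 2.57, 3.14, 3.14, 3.14, 3.14, 3.14].

### API

Orientations are given as [roll, pitch, yaw] about the fixed x, y, z axes, in that order (R = Rz(yaw) Ry(pitch) Rx(roll)).
In Python, from rig import bot gives the robot as it stands.
- The arm moves only by the shell command python3 -m inch 'ROWS' [OPENING]. ROWS is JSON, a list of rows, each an object with "linear": the shift along the tool's x, y, z in mm, a list of three; "yaw": the turn about the tool's z in degrees. A call has 1 to 20 rows; each row shifts and turns the commanded pose from where the row before left it, along the tool's axes as they then stand; what a row does not reach is not made up. A row lasts 1/8 s, in which the tool goes at most 62.5 mm and 10.7 degrees, less where a joint would pass 70% of its speed; a pose out of reach is approached as far as the arm can. A call is refused whole if a number of a shift passes 62.5 or a number of a turn 10.7, either way. A call with a gripper value outside its range is refused whole. OPENING is the opening, from 0 (shut) to 1 (fully open), set as the call begins (- or left out, the last holds). The fingers move at their own pace and stop on an object; the grip force is fixed at half the most. Time passes only in rows, so rows that do not move let the fingers close. It gives the time, the measured TCP pose, the force, the opening and the grip force at its end, in the units of the state.
- bot.state(): the state, without advancing time (a new reading comes with each control period).
- bot.capture(name): name is "side" or "top"; returns a dict with "img" (420x560x3 uint8, red, green, blue), "vertical_fov" (degrees; the focal length in pixels is half the picture's height over the tangent of half this angle, whatever the lens; pixels are square), "cx", "cy" (the principal point, pixels), "world_from_camera" (4x4, takes a point from camera to world coordinates). Camera axes: x right, y up, looking along -z (the intrinsics and any distortion apply to the point x, -y, -z); pixel columns grow to the right and rows downward; lengths in mm; the calibration is good to about 2 mm. A picture is of the moment at which its call begins. There is no depth.
- bot.hand_in(): hands the job in; it is judged then, once.
The state is a dict: "clock": time; "joint_pos": joint angles; "qd": joint speeds; "effort": joint torques, N m; "tcp_pos": TCP position; "tcp_rot": TCP orientation; "ft_force": force on the tool from outside, world axes, zero at the start; "wrist_torque": the same for the moment, N m; "width": opening from 0.0 (shut) to 1.0 (fully open); "finger_force": force on a finger pad.
Only numpy, scipy, OpenCV 4.12 (cv2) and the standard library are available. Lean on these libraries where they do the work, as an engineer would, in place of code of your own. Each camera call takes 0.05 s, during which the arm holds its last target. There are 200 camera calls.

## Working session

There is one attempt and no reset: what is moved stays moved. The work goes in short steps, Python scripts to look and compute and a shell command to move; the robot and the scene stay as the last step left them, time stands still between calls to the robot, and variables do not carry over. Pictures are saved under pics/ and viewed, at most 10 in all, crops included, and the job is handed in when it is done.

```bash
mkdir -p pics; ls; python3 - <<'E'
from rig import bot
import cv2, numpy as np
for n in("top","side"):
    c=bot.capture(n); cv2.imwrite(f"pics/{n}.png",c["img"][:,:,::-1])
    print(n,{k:v for k,v in c.items() if k!="img"})
    np.save(f"{n}.npy",{**c},allow_pickle=True)
s=bot.state();print(s)
E
```

```text
pics
top {'vertical_fov': 55.493740604021184, 'cx': 281.82238757879355, 'cy': 214.583480579992, 'world_from_camera': array([[ 1.24968618e-02,  9.95514540e-01, -9.37796862e-02,
         3.90382947e+02],
       [-9.99766507e-01,  1.07864021e-02, -1.87239240e-02,
        -6.14240413e+01],
       [-1.76283932e-02,  9.39917796e-02,  9.95416890e-01,
         1.15898898e+03],
       [ 0.00000000e+00,  0.00000000e+00,  0.00000000e+00,
         1.00000000e+00]])}
side {'vertical_fov': 45.128185820128934, 'cx': 270.5324897393685, 'cy': 212.5085597397837, 'world_from_camera': array([[-8.47176954e-01,  3.70492447e-01, -3.80823522e-01,
         2.31450080e+01],
       [-5.31254259e-01, -5.80228428e-01,  6.17336119e-01,
         7.28838382e+02],
       [ 7.75373648e-03,  7.25307051e-01,  6.88381843e-01,
         9.16556017e+02],
       [ 0.00000000e+00,  0.00000000e+00,  0.00000000e+00,
         1.00000000e+00]])}
{'clock': 0.1, 'joint_pos': array([ 1.07898606,  0.39911272,  0.04502931,  1.53774544, -0.01869656,
        1.20690758, -0.05071372]), 'qd': array([-0.00075393, -0.00233373,  0.00101832, -0.00134143, -0.00080719,
        0.00131561,  0.00050424]), 'effort': array([ 3.25781177e-03, -4.76264620e+01,  1.36986874e+00, -2.54952157e+01,
        1.18527707e-02,  5.02359282e-03, -1.78215663e-05]), 'tcp_pos': array([ 248.6198259 , -599.95897442,  230.37445374]), 'tcp_rot': array([-3.13984508e+00,  1.21666836e-04,  3.92916518e-01]), 'ft_force': array([0.32898477, 0.3433391 , 0.08632661]), 'wrist_torque': array([-0.01687585, -0.05515294, -0.00161618]), 'finger_force': 0.0, 'width': 1.000880341127149}
```

View pics/top.png

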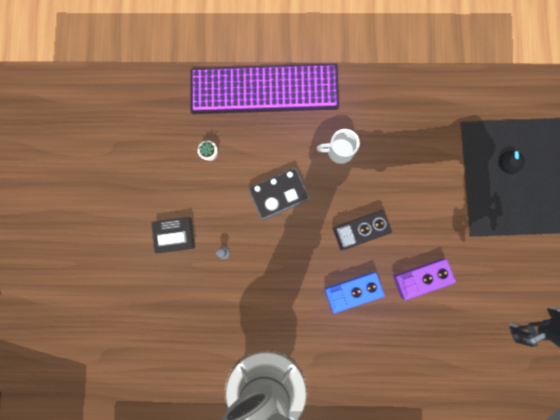

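View pics/side.png

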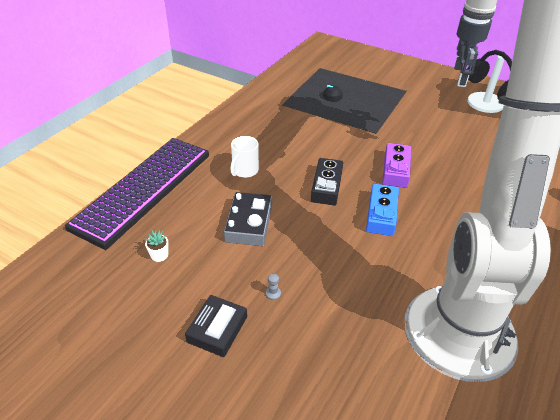

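The top view shows the power block, with black body, at (362,229) and its rocker at (346,236). The blue (355,292) and purple (425,279) blocks have the same shape but the wrong colour. The mixer is at (279,193), with its round button at (271,204) and square key at (291,196). The talk station is at (173,235), with its bar at (171,239). The side view shows the same items: rocker (325,184), round button (255,220), bar (220,322).

```bash
cat > h.py <<'E'
import numpy as np, cv2
def load(n): return np.load(n+".npy",allow_pickle=True).item()
def ray(c,uv):
    f=c["img"].shape[0]/2/np.tan(np.radians(c["vertical_fov"]/2)); T=c["world_from_camera"]
    d=T[:3,:3]@np.array([(uv[0]-c["cx"])/f,-(uv[1]-c["cy"])/f,-1]); return T[:3,3],d/np.linalg.norm(d)
def plane(c,uv,z):
    o,d=ray(c,uv); return o+d*(z-o[2])/d[2]
def tri(c1,u1,c2,u2):
    o1,d1=ray(c1,u1);o2,d2=ray(c2,u2); s=np.linalg.lstsq(np.c_[d1,-d2],o2-o1,rcond=None)[0]
    a,b=o1+s[0]*d1,o2+s[1]*d2; return (a+b)/2,np.linalg.norm(a-b)
def rects(img,box,lo,hi,amin):
    x0,y0,x1,y1=box; g=cv2.cvtColor(img,cv2.COLOR_RGB2GRAY)[y0:y1,x0:x1]
    hsv=cv2.cvtColor(img,cv2.COLOR_RGB2HSV)[y0:y1,x0:x1]
    m=((g>=lo)&(g<=hi)&((hsv[...,1]<90)|(hi<80))).astype(np.uint8)
    out=[]
    for k in cv2.findContours(m,cv2.RETR_EXTERNAL,cv2.CHAIN_APPROX_NONE)[0]:
        if cv2.contourArea(k)<amin: continue
        M=cv2.moments(k); out.append((np.array([M["m10"]/M["m00"]+x0,M["m01"]/M["m00"]+y0]),M["m00"],cv2.boxPoints(cv2.minAreaRect(k))+[x0,y0]))
    return out
E
python3 - <<'E'
from h import *
np.set_printoptions(precision=1,suppress=True)
t,s=load("top"),load("side")
B={"bar":((150,215,198,256),(180,285,250,355)),"mix":((247,165,312,220),(220,188,275,248)),"rock":((330,220,358,252),(305,170,345,205))}
for k,(bt,bs) in B.items():
    lo=190 if k!="rock" else 120
    for n,c,b in(("top",t,bt),("side",s,bs)):
        for r in rects(c["img"],b,lo,255,8): print(k,n,r[0],"area",r[1],"| z50 xy",plane(c,r[0],50)[:2],"| corners z50",[plane(c,p,50)[:2].round() for p in r[2]] if n=="top" else "")
a=cv2.resize(t["img"][210:260,325:400],None,fx=6,fy=6,interpolation=cv2.INTER_CUBIC)
b=cv2.resize(s["img"][145:215,295:360],None,fx=5,fy=5,interpolation=cv2.INTER_CUBIC)
o=np.zeros((360,790,3),np.uint8);o[:300,:450]=a;o[:350,455:780]=b
cv2.imwrite("pics/crop.png",o[:,:,::-1])
E
```

```text
bar top [170.9 238.1] area 239.5 | z50 xy [425.7 268.1] | corners z50 [array([435., 308.]), array([445., 233.]), array([417., 229.]), array([406., 303.])]
bar side [220.2 321.1] area 449.5 | z50 xy [418.5 278. ] | corners z50 
mix top [271.2 203.4] area 105.5 | z50 xy [526.1 -10.4] | corners z50 [array([541.,   7.]), array([541., -26.]), array([510., -27.]), array([510.,   7.])]
mix top [290.7 194.9] area 97.0 | z50 xy [550.7 -64.9] | corners z50 [array([558., -45.]), array([572., -72.]), array([545., -85.]), array([531., -59.])]
mix top [257.  188.2] area 16.0 | z50 xy [568.5  30.2] | corners z50 [array([575.,  36.]), array([575.,  25.]), array([561.,  24.]), array([561.,  36.])]
mix top [273.1 181.1] area 14.5 | z50 xy [589.4 -14.7] | corners z50 [array([595.,  -9.]), array([595., -20.]), array([584., -20.]), array([584.,  -9.])]
mix top [289.4 174.1] area 17.0 | z50 xy [609.7 -60.4] | corners z50 [array([616., -54.]), array([616., -68.]), array([604., -68.]), array([604., -54.])]
mix side [230.9 222.9] area 23.5 | z50 xy [564.4  34.9] | corners z50 
mix side [254.5 219.8] area 115.5 | z50 xy [521.8  -5.1] | corners z50 
mix side [234.7 208.9] area 21.5 | z50 xy [585.2 -11.1] | corners z50 
mix side [258.3 203.4] area 95.0 | z50 xy [546.6 -60.2] | corners z50 
mix side [238.  195.7] area 19.5 | z50 xy [606.6 -56.5] | corners z50 
rock top [346.2 235.5] area 240.0 | z50 xy [ 438.5 -219.7] | corners z50 [array([ 458., -193.]), array([ 471., -228.]), array([ 420., -247.]), array([ 406., -211.])]
rock side [325.3 184.7] area 207.5 | z50 xy [ 437.2 -217.1] | corners z50 
rock side [329.4 173.9] area 9.0 | z50 xy [ 448.7 -262.9] | corners z50
```

View pics/crop.png

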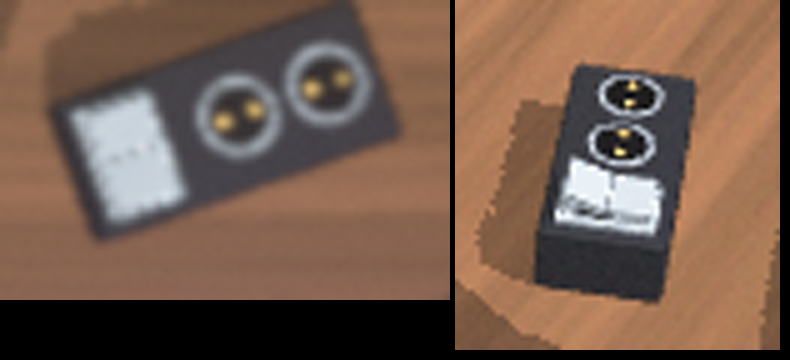

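The crop confirms it: the black block has light-grey rocker wings at the left end of the top view, while blue and purple are decoys. The far wing is the one to press. Its pivot is at about (438,-219) with yaw 20.4°, which puts the press point at about (455,-213). The round button is at about (526,-10), 59.8 mm from the key against 60 expected. The bar is at about (426,268) with yaw 7.6°.

I'll shut the gripper and hover above the rocker.

```bash
python3 -m inch '[{"linear":[20,-16,0],"yaw":0},{"linear":[37,-31,8],"yaw":0},{"linear":[37,-31,12],"yaw":0},{"linear":[37,-31,12],"yaw":0},{"linear":[37,-31,12],"yaw":0},{"linear":[37,-31,12],"yaw":0},{"linear":[37,-31,12],"yaw":0},{"linear":[37,-31,12],"yaw":0},{"linear":[37,-31,12],"yaw":1},{"linear":[20,-14,8],"yaw":1},{"linear":[0,0,0],"yaw":0},{"linear":[0,0,0],"yaw":0}]' 0
cat > look.py <<'E'
import sys
from rig import bot
from h import *
n=sys.argv[1]
ims=[]
for k in("top","side"):
    c=bot.capture(k); np.save(f"{n}_{k}.npy",c,allow_pickle=True)
    s=bot.state(); p=s["tcp_pos"]; T=np.linalg.inv(c["world_from_camera"]); q=T[:3,:3]@p+T[:3,3]
    f=210/np.tan(np.radians(c["vertical_fov"]/2)); u,v=c["cx"]+f*q[0]/-q[2],c["cy"]-f*q[1]/-q[2]
    x0,y0=int(np.clip(u-32,0,496)),int(np.clip(v-37,0,346)); im=c["img"][y0:y0+75,x0:x0+65].copy()
    im=cv2.resize(im,None,fx=6,fy=6,interpolation=cv2.INTER_CUBIC)
    cv2.drawMarker(im,(int((u-x0+.5)*6),int((v-y0+.5)*6)),(255,0,0),0,12,1); ims.append(im); print(k,"crop",x0,y0,"tcp px",round(u,1),round(v,1))
print(p,s["tcp_rot"],s["width"],s["clock"])
cv2.imwrite(f"pics/{n}.png",np.hstack(ims)[:,:,::-1])
E
python3 look.py hover1
```

```text
clock: 1.6
tcp_pos: [452.5, -216.5, 131.3]
tcp_rot: [3.141, 0.001, 0.357]
ft_force: [-0.6, -0.8, 0.3]
width: 0.003
finger_force: 0.0
top crop 317 191 tcp px 349.6 228.8
side crop 290 121 tcp px 322.6 158.2
[ 452.50852732 -216.88024505  131.53728058] [3.14081525e+00 2.73957634e-04 3.55435561e-01] 0.0012617292572577779 1.7
```

View pics/hover1.png

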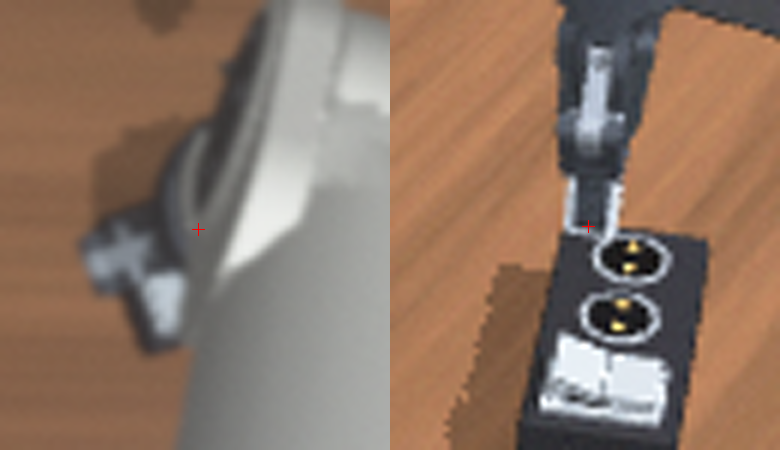

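The tip matches the predicted TCP to about 1 px in the side view; the red cross is at (588,227) and the tip at (594,232) in the crop. Next I correct the position and descend onto the wing.

```bash
python3 -m inch '[{"linear":[2,-1.5,15],"yaw":0},{"linear":[2,-1,20],"yaw":0},{"linear":[0,0,20],"yaw":0},{"linear":[0,0,8],"yaw":0},{"linear":[0,0,0],"yaw":0}]'
python3 -m inch '[{"linear":[0,0,2],"yaw":0},{"linear":[0,0,2],"yaw":0},{"linear":[0,0,2],"yaw":0},{"linear":[0,0,2],"yaw":0},{"linear":[0,0,2],"yaw":0},{"linear":[0,0,1],"yaw":0},{"linear":[0,0,1],"yaw":0},{"linear":[0,0,0],"yaw":0}]'
```

```text
clock: 2.33
tcp_pos: [455.5, -211.6, 67.6]
tcp_rot: [-3.141, 0.001, 0.358]
ft_force: [-0.3, -0.3, 0.2]
width: -0.002
finger_force: 0.0
clock: 3.32
tcp_pos: [456.3, -211.7, 56.4]
tcp_rot: [3.141, -0.0, 0.358]
ft_force: [1.6, 0.6, 2.4]
width: -0.001
finger_force: 1.1
```

```bash
python3 -m inch '[{"linear":[0,0,1],"yaw":0},{"linear":[0,0,1],"yaw":0},{"linear":[0,0,0],"yaw":0}]'
python3 -m inch '[{"linear":[0,0,1],"yaw":0},{"linear":[0,0,0],"yaw":0}]'; python3 -m inch '[{"linear":[0,0,1],"yaw":0},{"linear":[0,0,0],"yaw":0}]'
```

```text
clock: 3.7
tcp_pos: [455.8, -211.7, 54.2]
tcp_rot: [3.142, 0.0, 0.358]
ft_force: [1.0, 0.3, 2.1]
width: 0.001
finger_force: 1.0
clock: 3.95
tcp_pos: [455.8, -211.8, 54.0]
tcp_rot: [3.142, 0.001, 0.358]
ft_force: [-1.2, 0.4, 9.5]
width: -0.003
finger_force: 4.4
clock: 4.2
tcp_pos: [455.9, -211.8, 53.9]
tcp_rot: [3.141, 0.001, 0.358]
ft_force: [-3.4, 2.7, 17.3]
width: -0.002
finger_force: 8.2
```

The firm stop came at z = 53.9 mm against 54 expected, so the rocker is on. Next is a lift and a hover over the round button.

```bash
python3 -m inch '[{"linear":[0,0,-10],"yaw":0},{"linear":[0,0,-20],"yaw":0},{"linear":[0,0,-25],"yaw":0},{"linear":[10,-12,-20],"yaw":0},{"linear":[27,-34,0],"yaw":0},{"linear":[31,-37,0],"yaw":0},{"linear":[31,-37,0],"yaw":0},{"linear":[27,-34,0],"yaw":0},{"linear":[10,-12,0],"yaw":0},{"linear":[0,0,0],"yaw":0},{"linear":[0,0,0],"yaw":0}]'; python3 look.py hover2
```

```text
clock: 5.58
tcp_pos: [524.4, -10.8, 126.9]
tcp_rot: [3.141, 0.002, 0.355]
ft_force: [-0.2, -0.7, -0.0]
width: -0.001
finger_force: 0.0
top crop 238 163 tcp px 270.1 200.4
side crop 222 157 tcp px 254.4 194.6
[524.64797207 -10.66326325 127.07459853] [3.14080533e+00 1.21752996e-03 3.54815300e-01] -0.0005512052559476743 5.675
```

View pics/hover2.png

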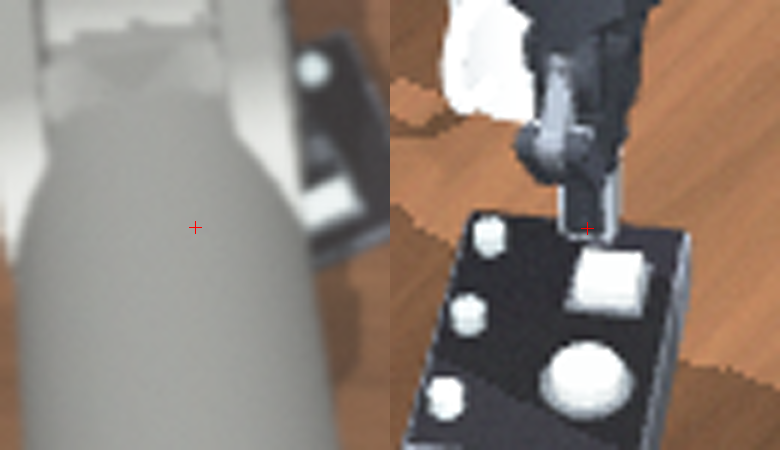

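The rocker side is clear. The tip is on its predicted pixel, and the button top is at (587,373) in the side crop, which puts it at about (524,-8). I'll shift 2 mm and descend.

```bash
python3 -m inch '[{"linear":[0,-1,12],"yaw":0},{"linear":[0.5,-1,20],"yaw":0},{"linear":[0,0,20],"yaw":0},{"linear":[0,0,12],"yaw":0},{"linear":[0,0,5],"yaw":0},{"linear":[0,0,0],"yaw":0}]'
python3 -m inch '[{"linear":[0,0,2],"yaw":0},{"linear":[0,0,2],"yaw":0},{"linear":[0,0,2],"yaw":0},{"linear":[0,0,2],"yaw":0},{"linear":[0,0,2],"yaw":0},{"linear":[0,0,0],"yaw":0}]'
python3 -m inch '[{"linear":[0,0,1.5],"yaw":0},{"linear":[0,0,1],"yaw":0},{"linear":[0,0,0],"yaw":0}]'
```

```text
clock: 6.42
tcp_pos: [525.0, -6.5, 58.2]
tcp_rot: [3.142, 0.0, 0.358]
ft_force: [-0.5, -0.0, 0.4]
width: 0.001
finger_force: 0.0
clock: 7.18
tcp_pos: [525.2, -6.4, 48.3]
tcp_rot: [3.141, -0.0, 0.358]
ft_force: [-0.4, 0.5, 2.5]
width: -0.001
finger_force: 1.2
clock: 7.55
tcp_pos: [525.2, -6.4, 45.8]
tcp_rot: [3.141, -0.0, 0.358]
ft_force: [-1.0, -0.9, 2.7]
width: -0.001
finger_force: 1.3
```

```bash
python3 -m inch '[{"linear":[0,0,1],"yaw":0},{"linear":[0,0,1],"yaw":0},{"linear":[0,0,0],"yaw":0}]'; python3 -m inch '[{"linear":[0,0,1],"yaw":0},{"linear":[0,0,0],"yaw":0}]'
```

```text
clock: 7.92
tcp_pos: [525.2, -6.4, 44.9]
tcp_rot: [3.141, 0.0, 0.358]
ft_force: [-3.0, -0.4, 12.0]
width: -0.003
finger_force: 6.0
clock: 8.18
tcp_pos: [525.3, -6.4, 44.7]
tcp_rot: [3.141, 0.0, 0.358]
ft_force: [-5.6, -0.5, 18.4]
width: -0.0
finger_force: 9.4
```

The latch is down, with the stop at 44.8 mm against 45 expected. Next I lift and hover over the talk bar.

```bash
python3 -m inch '[{"linear":[0,0,-10],"yaw":0},{"linear":[0,0,-20],"yaw":0},{"linear":[0,0,-30],"yaw":0},{"linear":[0,-12,-25],"yaw":0},{"linear":[0,-35,0],"yaw":0},{"linear":[0,-50,0],"yaw":0},{"linear":[0,-50,0],"yaw":0},{"linear":[0,-50,0],"yaw":0},{"linear":[0,-50,0],"yaw":0},{"linear":[2,-34,0],"yaw":0},{"linear":[0,-12,0],"yaw":0},{"linear":[0,0,0],"yaw":4},{"linear":[0,0,0],"yaw":5},{"linear":[0,0,0],"yaw":4},{"linear":[0,0,0],"yaw":0},{"linear":[0,0,0],"yaw":0}]'; python3 look.py hover3
```

```text
clock: 10.18
tcp_pos: [424.5, 267.9, 127.6]
tcp_rot: [3.141, 0.0, 0.131]
ft_force: [-0.3, 0.5, 0.3]
width: 0.001
finger_force: 0.0
top crop 130 200 tcp px 162.0 237.5
side crop 186 256 tcp px 218.3 293.1
[424.37941242 268.30482972 127.66931909] [3.14125143e+00 1.26299221e-04 1.31078212e-01] -0.0018649053568803467 10.275
```

View pics/hover3.png

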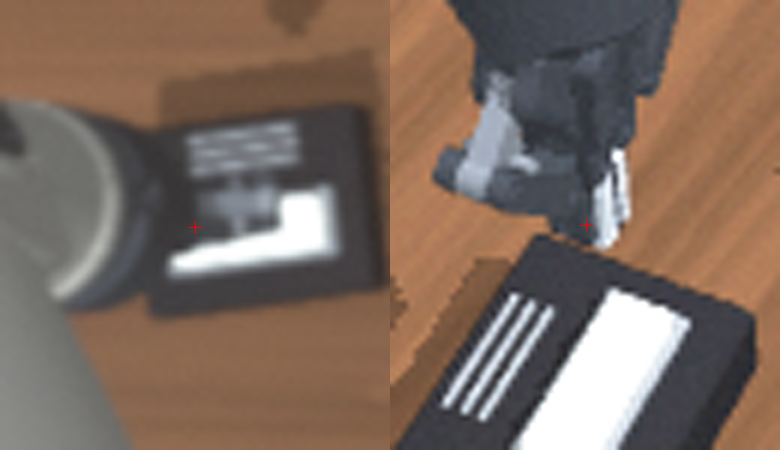

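```bash
python3 - <<'E'
from h import *
t=load("hover3_top")["img"][160:260,240:400]; s=load("hover3_side")["img"][145:250,215:360]
o=np.zeros((420,790,3),np.uint8)
a=cv2.resize(t[10:100,],None,fx=2.5,fy=2.5,interpolation=cv2.INTER_CUBIC); b=cv2.resize(s,None,fx=2.6,fy=2.6,interpolation=cv2.INTER_CUBIC)
o[:a.shape[0],:a.shape[1]]=a;o[:b.shape[0],405:405+b.shape[1]]=b
cv2.imwrite("pics/check.png",o[:,:,::-1])
E
```

```text
(no output)
```

View pics/check.png

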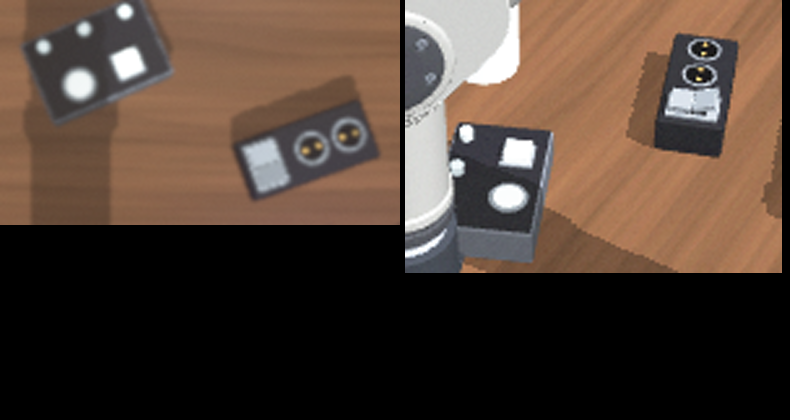

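The check shows the rocker with its far wing level and near wing raised, the round button low, and the square key still up. At the talk station the tip mark lies over the bar, but the two views differ by about 10 mm, mostly along the bar. I'll descend to just above it and compare the tip and bar directly in the side view.

```bash
python3 -m inch '[{"linear":[-1,-2,12],"yaw":0},{"linear":[-1,-2,20],"yaw":0},{"linear":[0,0,20],"yaw":0},{"linear":[0,0,14],"yaw":0},{"linear":[0,0,5],"yaw":0},{"linear":[0,0,0],"yaw":0}]'; python3 look.py hover4
python3 - <<'E'
from h import *
t,s=load("top"),load("side")
for z in(36,48):
  print(z,"top",plane(t,(170.9,238.1),z).round(1),"side",plane(s,(220.2,321.1),z).round(1))
print(tri(t,(170.9,238.1),s,(220.2,321.1)),tri(t,(271.2,203.4),s,(254.5,219.8)))
E
```

```text
clock: 11.02
tcp_pos: [421.7, 272.5, 56.6]
tcp_rot: [3.141, 0.0, 0.131]
ft_force: [0.4, 0.6, -0.1]
width: -0.001
finger_force: 0.0
top crop 136 202 tcp px 168.4 239.3
side crop 188 279 tcp px 220.0 316.4
[422.18472266 272.81369508  57.28515173] [-3.14119891e+00 -1.10808143e-03  1.31125099e-01] -0.003674760129325713 11.125
36 top [426.1 272.2  36. ] side [425.  270.6  36. ]
48 top [425.7 268.6  48. ] side [419.5 276.8  48. ]
(array([425.29615829, 271.43369046,  37.0346128 ]), np.float64(1.7047398603763892)) (array([526.22248729, -10.41308901,  43.4901206 ]), np.float64(1.243008334306181))
```

View pics/hover4.png

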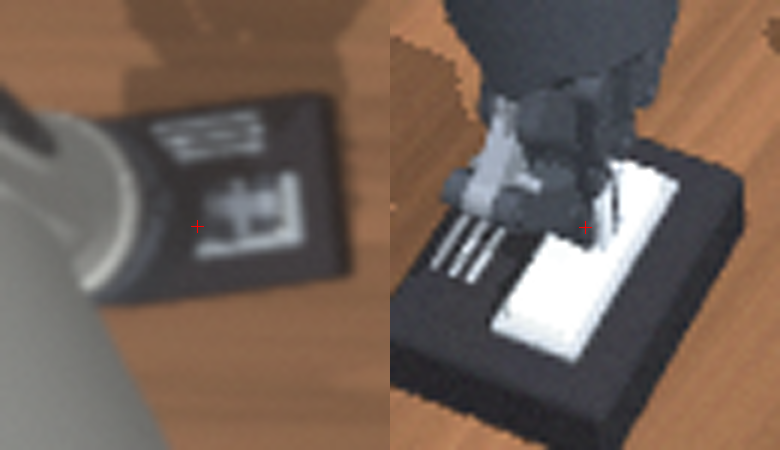

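In the side crop the bar centre is at about (592,251). The tip mark at (585,227) should land near (588,247), which is centred, so I press here.

```bash
python3 -m inch '[{"linear":[0,0,3],"yaw":0},{"linear":[0,0,3],"yaw":0},{"linear":[0,0,2],"yaw":0},{"linear":[0,0,2],"yaw":0},{"linear":[0,0,2],"yaw":0},{"linear":[0,0,1],"yaw":0},{"linear":[0,0,0],"yaw":0}]'
python3 -m inch '[{"linear":[0,0,1],"yaw":0},{"linear":[0,0,1],"yaw":0},{"linear":[0,0,0],"yaw":0}]'
python3 -m inch '[{"linear":[0,0,1],"yaw":0},{"linear":[0,0,0],"yaw":0}]'
```

```text
clock: 12.0
tcp_pos: [421.7, 272.4, 43.9]
tcp_rot: [3.141, 0.0, 0.131]
ft_force: [-1.0, -1.5, 3.7]
width: -0.0
finger_force: 2.3
clock: 12.38
tcp_pos: [421.7, 272.4, 42.1]
tcp_rot: [3.141, 0.0, 0.131]
ft_force: [-2.2, -1.0, 7.4]
width: -0.001
finger_force: 3.5
clock: 12.62
tcp_pos: [421.8, 272.5, 42.0]
tcp_rot: [3.141, -0.0, 0.131]
ft_force: [-4.3, -2.2, 14.6]
width: 0.002
finger_force: 7.4
```

The bar is at its firm stop: z = 42.0 and 14.6 N. I'll let it settle, then hand in while holding it.

```bash
python3 -m inch '[{"linear":[0,0,0],"yaw":0},{"linear":[0,0,0],"yaw":0}]'; python3 -c "
from rig import bot
print(bot.hand_in())"
```

```text
clock: 12.88
tcp_pos: [421.8, 272.5, 41.9]
tcp_rot: [3.141, -0.0, 0.131]
ft_force: [-3.9, -2.8, 15.0]
width: -0.001
finger_force: 7.3
the job is handed in; nothing more can be done
None
```

I tipped the rocker to on, latched the round button and handed in at 12.9 s with the talk bar held fully down; each met its firm stop within 0.3 mm of the expected height, and the arm touched nothing else that I saw.

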